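# Open the cellar's control case with its slotted key

## Task

Take the slotted key from its two-prong stand and use it to undo both captive screws of the grey control case, turning each anticlockwise, so that the spring lid pops up by itself. Then hang the key back upright by its collar on the two prongs and let go. Work the screws only with the key, keep the gripper's fingers off the case and its lid, and do not disturb the other things on the table.

Things in the scene. Friction and masses are not known exactly. Their poses are not given: they have to be found in the camera images.
- case: Grey plastic control case fixed to the table, 210 mm (x) by 200 mm (y). Origin at the centre of its underside, z up; its -x side is the front, towards the robot. The front 58 mm of its top is a ledge (z = 70 mm) with two screws; the steel lid behind it (150 by 200 mm, top at 78 mm) is hinged at the back, pushed up by a spring and held down by a hidden cam under each screw.
- left_screw (a point): Centre of the left (case +y) screw's top face, in the case frame at (-76, 55, 79.5) mm; axis vertical. Steel head 35 mm across in a fixed bezel ring (48 mm outside, top at 80 mm). The slot across its middle is 28 mm long, 7 mm wide, 9 mm deep, closed at the ends. This point has the case's axes: it does NOT show the slot's direction, which must be seen, or felt for with the blade.
- right_screw (a point): Centre of the right screw's top face, case frame (-76, -55, 79.5) mm; same as the left. Each slot starts, on its own, 43 degrees clockwise to 11 degrees anticlockwise (from above) of the case's x axis. Both turn anticlockwise: the cam lets go at 50 to 55 degrees, the stop is at 90 (slot parallel to the front edge). Turning takes about 0.12 N m; the head stays where left and does not rise.
- lid (a joint): Opening angle of the lid in rad: 0 shut, 0.32 fully up (its front edge then about 45 mm higher). It springs up by itself within a second once both screws are undone, and cannot open before.
- key: Slotted key, 138 mm long, about 0.2 kg, hung upright. Origin on its axis at the underside of its collar (48 mm diameter, 6 mm thick), z up. Above it a flat wooden grip 40 mm (x) by 18 mm (y), z = 6 to 66 mm: take it across the 18 mm. Below, a 14 mm round shaft, then a blade 24 mm wide (along x), 3.5 mm thick (y), tip at z = -72 mm. A half turn about z makes no difference.
- stand: Wooden stand fixed to the table left or right of the case. Origin at the centre of its underside (base 110 by 90 mm), z up. Two level steel prongs along its x, from -61 to +53 mm, 8 mm wide, centres at y = +-19 mm (30 mm clear between), tops at z = 110 mm. The key's collar rests on them, shaft between; at the start 2 to 14 mm in front (-x) of the centre, blade within 30 degrees of x.
- cheese: Cheese wheel, 116 mm across, 55 mm high, on the side of the case where the stand is not; leave alone. Origin at the centre of its underside.
- small_cheese: Small dark cheese, 84 mm across, 45 mm high; leave alone. Origin at the centre of its underside.
- jar: Glass jar with steel lid, 68 mm across, 100 mm high; leave alone. Origin at the centre of its underside.
- dial_gauge: Round brass dial gauge, 76 mm across, on a small wooden foot, 90 mm high; leave alone. Origin at the centre of its underside.
- mug: White mug, 76 mm across, 85 mm high; leave alone. Origin at the centre of its underside.
- brush: Cleaning brush, about 200 mm long, lying flat at the right edge of the working area; leave alone.
Mind the look-alikes: they are no part of the job. Of the things that look like the key, the smaller one is meant. Leave any blue look-alike of the stand alone.

How it is judged (in metres and radians):
On the way, in this order (a step that is already met when the one before it is completed fails the run):
1. the key is lifted off its stand while the lid is shut (z of key in the frame of stand above 0.13 m and value of joint lid below 0.05 rad), for 0.2 s.
2. both screws are undone and the lid has sprung up, the key being off its stand (value of joint lid above 0.22 rad and z of key in the frame of stand above 0.13 m), for 0.2 s.
At the end, for the whole second after the job is handed in: the lid stands up (over 0.22 rad); the key hangs by its collar on both prongs (origin 105 to 116 mm above the stand's underside, between x = -50 and +35 mm and within 12 mm of the middle line of the stand), upright within 0.12 rad, released and at rest (value of joint lid above 0.22 rad and z of key in the frame of stand between 0.105 and 0.116 m and x of key in the frame of stand between -0.05 and 0.035 m and y of key in the frame of stand between -0.012 and 0.012 m and angle between key's own z axis and vertical below 0.12 rad and linear speed of key below 0.02 m/s); the robot touches nothing.
It fails at once if the gripper's fingers push on the case, its screws or its lid (over 4 N) (contact force between the fingers and case above 4 N).
It fails at once if a bystander is moved by more than 30 mm (distance of any of cheese, small_cheese, jar, dial_gauge, mug, brush from where it was at the start of the episode above 0.03 m).
It also fails if it takes over 72 s, if anything falls off the work surface, if the arm or the gripper's body presses on something with over 40 N, if the wrist force passes 120 N, or if a joint passes its speed limit or range.

## Robot

A 6-joint arm with a two-finger parallel gripper is mounted at the origin on the work surface. World frame = base frame: x ahead of the robot, y to its left, z up, the work surface at z = 0. Lengths are in m, angles in degrees, forces in N, time in s.
With the tool pointing down it reaches from about 0.25 to 0.775 m from the base axis. Payload 4 kg.
Tool frame: the origin (TCP) lies at the very end of the fingers, on their centre line; the grasp point (between the pads) lies 19 mm behind it (r.grip_depth is the distance from the TCP to the grasp point, in m); z points along the fingers, y is the line along which they close (so a half turn about z gives the same grasp; the last joint's range is limited). The gripper opens to 85 mm and grips with 20 to 120 N. Pads are 22 mm wide; open, the fingers measure 114 mm over their backs; the gripper's body (76 mm by 85 mm) begins 54 mm behind the grasp point. The pads swing forward as they close: fully open they stand 13 mm farther back than shut.
Start: joints at [-77.813, 4.996, 78.535, -0, 96.463, -5.907], TCP at [0.171, -0.523, 0.231] pointing down, gripper open.
Joint ranges: [-177.83, 177.83], [-43.37, 116.18], [15.69, 146.23], [-61.86, 241.86], [9.47, 152.12], [-147.06, 147.06]. Speed limits (degrees/s): [159.86, 159.86, 180, 180, 180, 180].

## Interface

Orientations are given as [roll, pitch, yaw] about the fixed x, y, z axes, in that order (R = Rz(yaw) Ry(pitch) Rx(roll)).
In Python, from plant import r gives the robot as it stands.
- The arm moves only by the tool send_rows, never from a script. Its argument "targets" is a list that holds one entry, the list of rows, each a list of 5 numbers: the shift along the tool's x, y, z in m, then the turn about the tool's z in degrees, then the finger opening in m, from 0 to 0.0854. A call has 1 to 5 rows; each row is the pose to reach, as a shift and turn from the pose commanded when the call began, along the tool's axes at that moment; what a row does not reach only later rows make up. A row lasts 1/10 s, in which the tool goes at most 50 mm and 8.59 degrees, less where a joint would pass 70% of its speed; a pose out of reach is approached as far as the arm can. A call with a gripper value outside its range is refused whole. The fingers move at their own pace and stop on an object; the grip force is fixed at half the most. Time passes only in rows, so rows that repeat a pose let the fingers close. It gives the time, the measured TCP pose, the force, the opening and the grip force at its end, in the units of the state.
- r.sense(): the state, without advancing time (a new reading comes with each control period).
- r.grab_frame(name): name is "scene" or "top" or "wrist"; returns a dict with "img" (384x512x3 uint8, red, green, blue), "z_map" (384x512 float32, m along the optical axis (not along the pixel's ray), 0 where there is no reading), "fx", "fy", "cx", "cy" (pixels), "origin" and "attitude" of the camera in the world. Camera axes: x right, y down, z forward; pixel columns grow to the right and rows downward; lengths in m; the calibration is good to about 2 mm. A picture is of the moment at which its call begins.
- r.job_done(): hands the job in; it is judged then, once.
The state is a dict: "t": time; "joint_pos": joint angles; "qvel": joint speeds; "effort": joint torques, N m; "eef_pos": TCP position; "orientation": TCP orientation; "force": force on the tool from outside, world axes, zero at the start; "moment": the same for the moment, N m; "grip_width": finger opening in m; "grip_force": force on a finger pad.
Only numpy, scipy, OpenCV 4.12 (cv2) and the standard library are available. Lean on these libraries where they do the work, as an engineer would, in place of code of your own. Each camera call takes 0.05 s, during which the arm holds its last target. There are 200 camera calls.

## Working session

There is one attempt and no reset: what is moved stays moved. The work goes in short steps, Python scripts to look and compute and a tool call to move; the robot and the scene stay as the last step left them, time stands still between calls to the robot, and variables do not carry over. Pictures are saved under pics/ and viewed, at most 10 in all, crops included, and the job is handed in when it is done.

Besides the shell and the picture viewer there is one more tool, called after "Call:" by a JSON object that holds its "op" and its "data", one argument or row to a line. send_rows: Moves the arm, as the interface text tells. Its arguments: {"type":"object","properties":{"targets":{"type":"array"}},"required":["targets"]}

```bash
ls; mkdir -p pics; cat > h.py <<'E'
import numpy as np, cv2
from plant import r
from scipy.spatial.transform import Rotation as R
def grab(n,name):
    f=r.grab_frame(n); np.save(f'pics/{name}.npy',f,allow_pickle=True)
    cv2.imwrite(f'pics/{name}.png',f['img'][:,:,::-1]); return f
def load(name): return np.load(f'pics/{name}.npy',allow_pickle=True).item()
def att(f):
    a=np.array(f['attitude'],float)
    return a if a.shape==(3,3) else R.from_euler('xyz',a,degrees=True).as_matrix()
def cloud(f):
    v,u=np.mgrid[:384,:512]; z=f['z_map']
    p=np.stack([(u-f['cx'])/f['fx']*z,(v-f['cy'])/f['fy']*z,z],-1)
    return p@att(f).T+np.array(f['origin'])
def crop(name,u0,v0,u1,v1,s,out):
    i=cv2.imread(f'pics/{name}.png')[v0:v1,u0:u1]
    cv2.imwrite(f'pics/{out}.png',cv2.resize(i,None,fx=s,fy=s,interpolation=cv2.INTER_CUBIC))
E
python3 - <<'E'
from h import *
for n in('top','scene'):
    f=grab(n,n); print(n,f['origin'],f['attitude'],f['fx'],f['fy'],f['cx'],f['cy'])
print(r.sense(), r.grip_depth)
a=cv2.imread('pics/top.png');b=cv2.imread('pics/scene.png')
cv2.imwrite('pics/a.png',cv2.resize(a,(768,576),interpolation=cv2.INTER_CUBIC))
cv2.imwrite('pics/b.png',cv2.resize(b,(768,576),interpolation=cv2.INTER_CUBIC))
E
```

```text
pics
top [ 0.3355618  -0.00263539  1.52147148] [-173.27209655   -0.58634644  -88.60200893] 465.18506406440656 465.18506406440656 251.23178142240542 190.84145738452486
scene [1.12167738 0.29350592 0.86174263] [-139.86816805    0.59883297  114.57442063] 354.07244846028294 354.07244846028294 252.7826940859119 185.08646553156646
{'t': 0.1, 'joint_pos': array([-7.78134291e+01,  5.03641425e+00,  7.86159452e+01,  1.17791033e-03,
        9.64651393e+01, -5.90796591e+00]), 'qvel': array([-0.00279291, -0.17948476, -0.16365251, -0.01968863,  0.10516451,
       -0.00413672]), 'effort': array([ 2.50199766e-03, -3.53015041e+01, -3.14219213e+01, -2.84669841e-05,
        7.93972373e-03, -8.12432468e-07]), 'eef_pos': array([ 0.17072026, -0.5223532 ,  0.23024275]), 'orientation': array([-1.79883246e+02, -1.32587046e-02,  1.80946547e+01]), 'force': array([-0.51148706, -0.15563247, -0.18190149]), 'moment': array([0.05532749, 0.05022645, 0.01999271]), 'grip_force': 0.0, 'grip_width': 0.08526718189200702} 0.0187
```

View pics/a.png

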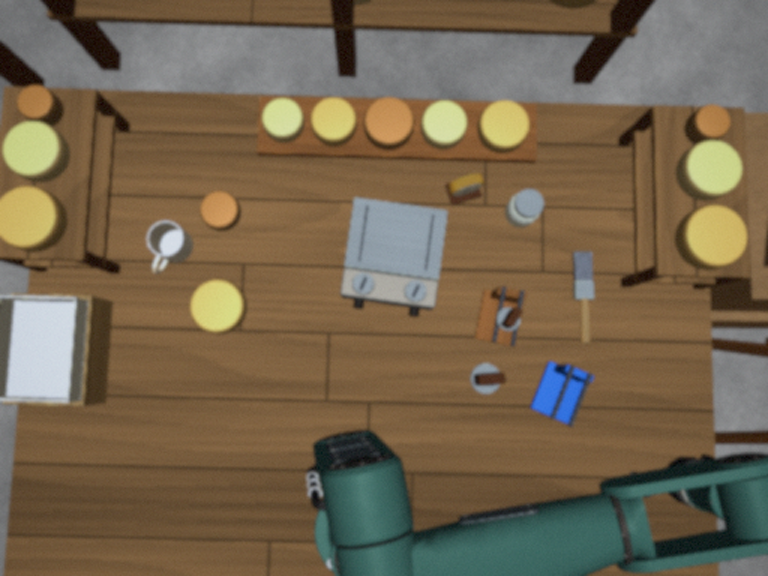

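View pics/b.png

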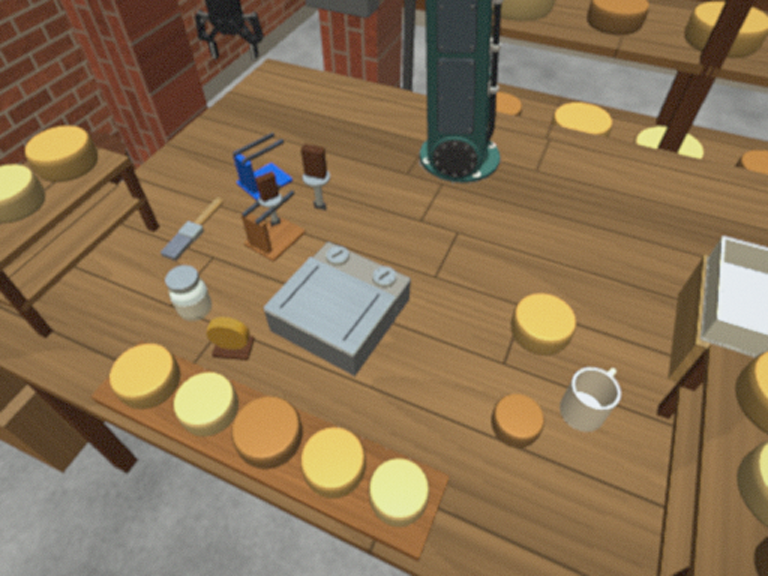

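```bash
python3 - <<'E'
from h import *
f=load('top');P=cloud(f)
for n,u,v in [('Lscrew',362,285),('Rscrew',415,292),('key',511,314),('collar',500,322),('bigkey',487,379),('base',487,330),('lidFL',347,272),('lidBL',355,201),('lidBR',445,210),('frontL',344,300),('frontR',434,307),('lid',395,240),('table',420,400),('jar',527,200)]:
    print(n,P[int(v/1.5),int(u/1.5)].round(4))
crop('top',220,115,400,300,4,'c1')
i=cv2.imread('pics/c1.png'); 
crop('scene',150,70,290,220,5,'c2')
j=cv2.imread('pics/c2.png'); j=cv2.resize(j,None,fx=.8,fy=.8)
k=np.zeros((600,800,3),np.uint8); i=cv2.resize(i,(430,442)); j=cv2.resize(j,(370,396)); k[:442,:430]=i;k[:396,430:]=j
cv2.imwrite('pics/c3.png',k[:445])
E
```

```text
Lscrew [0.509  0.0189 0.0699]
Rscrew [ 0.4991 -0.0913  0.0698]
key [ 0.4484 -0.2725  0.1717]
collar [ 0.4372 -0.262   0.1184]
bigkey [ 0.3231 -0.2255  0.1777]
base [ 0.4246 -0.2521  0.0138]
lidFL [0.5365 0.0511 0.0715]
lidBL [0.6855 0.0393 0.081 ]
lidBR [ 0.6721 -0.1512  0.0773]
frontL [ 4.833e-01  5.840e-02 -3.000e-04]
frontR [ 0.4688 -0.1329  0.0676]
lid [ 0.6044 -0.0478  0.0805]
table [ 0.2731 -0.1129 -0.0008]
jar [ 0.6934 -0.3205  0.1014]
```

View pics/c3.png

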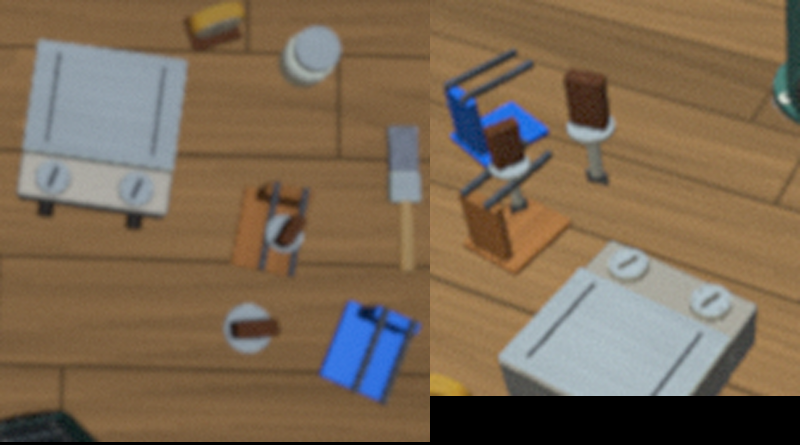

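```bash
cat >> h.py <<'E'
def to(x,y,z,yaw,ref=None):
    """shift/turn in tool axes from commanded/measured pose"""
    s=r.sense(); p=s['eef_pos'] if ref is None else np.array(ref[:3]); o=s['orientation'] if ref is None else np.array([180,0,ref[3]])
    M=R.from_euler('xyz',o,degrees=True).as_matrix()
    d=M.T@(np.array([x,y,z])-p); w=-(yaw-o[2]); w=(w+180)%360-180
    print('shift',d.round(4),'turn',round(w,2)); return d,w
E
python3 - <<'E'
from h import *
f=grab('wrist','w0');s=r.sense();M=R.from_euler('xyz',s['orientation'],degrees=True).as_matrix()
print('cam in tool',M.T@(np.array(f['origin'])-s['eef_pos']));print((M.T@att(f)).round(3),f['fx'])
to(0.40,-0.30,0.42,-40)
E
```

```text
cam in tool [ 0.07869172 -0.00066318 -0.14281391]
[[ 0.    -0.953 -0.304]
 [ 1.     0.    -0.   ]
 [ 0.    -0.304  0.953]] 268.08938950345765
shift [ 0.287  -0.1405 -0.1893] turn 58.09
```

```bash
python3 - <<'E'
from h import *
to(0.42,-0.22,0.40,-10)
E
```

```text
shift [ 0.3309 -0.2103 -0.1692] turn 28.09
```

Call:
{"op": "send_rows", "data": {
  "targets": [
    [[0.05, 0, -0.05, 8, 0.085], [0.1, 0, -0.1, 16, 0.085], [0.15, -0.04, -0.14, 28, 0.085], [0.18, -0.08, -0.17, 28, 0.085], [0.22, -0.11, -0.17, 28, 0.085]]
  ]
}}

```text
t: 0.65
eef_pos: [0.314, -0.3987, 0.3813]
orientation: [179.9, -0.1, -10.0]
force: [0.8, 0.6, 0.2]
grip_width: 0.085
grip_force: 0.0
```

```bash
python3 - <<'E'
from h import *
to(0.42,-0.22,0.40,-10)
E
```

```text
shift [ 0.0733 -0.1943 -0.019 ] turn -0.03
```

Call:
{"op": "send_rows", "data": {
  "targets": [
    [[0.02, -0.04, 0, 0, 0.085], [0.04, -0.08, 0, 0, 0.085], [0.06, -0.12, 0, 0, 0.085], [0.06, -0.16, 0, 0, 0.085], [0.06, -0.16, 0, 0, 0.085]]
  ]
}}

```text
t: 1.15
eef_pos: [0.4009, -0.248, 0.3799]
orientation: [-179.9, -0.1, -9.5]
force: [-0.5, -0.6, -0.4]
grip_width: 0.0854
grip_force: 0.0
```

```bash
python3 - <<'E'
from h import *
f=grab('wrist','w1'); s=r.sense(); print(s['eef_pos'],s['orientation'])
cv2.imwrite('pics/w1b.png',cv2.resize(f['img'][:,:,::-1],(800,600),interpolation=cv2.INTER_CUBIC))
E
```

```text
[ 0.40041115 -0.25014179  0.37960424] [ 1.79968704e+02 -4.17457165e-02 -9.66821993e+00]
```

View pics/w1b.png

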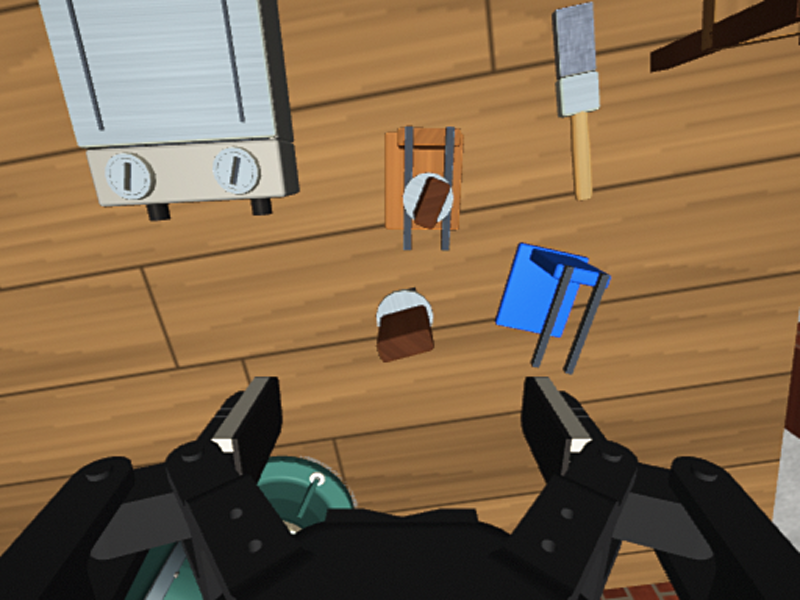

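Call:
{"op": "send_rows", "data": {
  "targets": [
    [[0.01, -0.04, 0, 0, 0.085], [0.01, -0.08, 0, 0, 0.085], [0.01, -0.12, 0, 0, 0.085], [0.01, -0.12, 0, 0, 0.085], [0.01, -0.12, 0, 0, 0.085]]
  ]
}}

```text
t: 1.7
eef_pos: [0.4304, -0.1361, 0.379]
orientation: [179.9, 0.0, -9.9]
force: [0.3, -0.7, 0.4]
grip_width: 0.0848
grip_force: 0.0
```

```bash
python3 - <<'E'
from h import *
f=grab('wrist','w2'); s=r.sense(); print(s['eef_pos'],s['orientation'])
cv2.imwrite('pics/w2b.png',cv2.resize(f['img'][:,:,::-1],(800,600),interpolation=cv2.INTER_CUBIC))
E
```

```text
[ 0.43029173 -0.13666817  0.37888701] [ 1.79948782e+02  2.47840712e-02 -9.97848572e+00]
```

View pics/w2b.png

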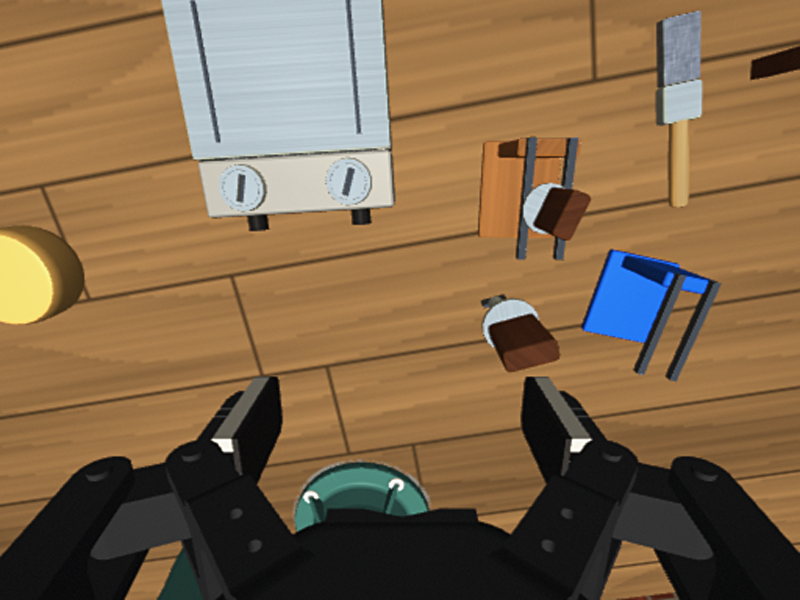

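```bash
python3 - <<'E'
from h import *
ims=[]
for n in('w1','w2'):
    f=load(n);P=cloud(f);X=P.reshape(-1,3);I=f['img'].reshape(-1,3).astype(float).mean(1)
    d=np.hypot(X[:,0]-.445,X[:,1]+.27)
    g=X[(d<.045)&(X[:,2]>.168)&(X[:,2]<.19)]
    print(n,'griptop',len(g),g[:,2].mean(),cv2.minAreaRect((g[:,:2]*1000).astype(np.float32)))
    c=X[(d<.045)&(X[:,2]>.113)&(X[:,2]<.125)]
    print(' collar top z',np.median(c[:,2]),cv2.minEnclosingCircle((c[:,:2]*1000).astype(np.float32)))
    p=X[(d<.1)&(X[:,2]>.1)&(X[:,2]<.1125)]
    p=p[np.hypot(p[:,0]-.445,p[:,1]+.268)>.03]
    for sgn in(0,1):
        pass
    # split prongs by 2-means on lateral coordinate
    _,lab,cen=cv2.kmeans((p[:,:2]*[.2,1]).astype(np.float32),2,None,(3,50,1e-6),5,0)
    for k in(0,1):
        q=p[lab[:,0]==k]; m=q[:,:2].mean(0); w,v=np.linalg.eigh(np.cov(q[:,:2].T)); a=np.degrees(np.arctan2(v[1,1],v[0,1]));a=(a+90)%180-90
        t=(q[:,:2]-m)@v[:,1]
        print(' prong',m.round(4),q[:,2].mean().round(4),'ang',a.round(2),len(q),'len',np.ptp(t).round(4), q[:,0].min(),q[:,0].max(), 'rms',w[0]**.5)
    for nm,s0 in(('L',(.509,.019)),('R',(.499,-.091))):
        s0=np.array(s0)
        for _ in range(4):
            dd=np.hypot(*(X[:,:2]-s0).T); b=X[(dd<.035)&(X[:,2]>.0755)&(X[:,2]<.085)]
            cc=cv2.minEnclosingCircle((b[:,:2]*1000).astype(np.float32)); 
            mm=(b[:,:2].max(0)+b[:,:2].min(0))/2; s0=mm
        dk=(np.hypot(*(X[:,:2]-s0).T)<.0165)
        th=cv2.threshold(I[dk].astype(np.uint8)[:,None],0,255,cv2.THRESH_OTSU)[0]
        q=X[dk&(I<th)][:,:2]; m=q.mean(0); w,v=np.linalg.eigh(np.cov(q.T)); a=np.degrees(np.arctan2(v[1,1],v[0,1]));a=(a+90)%180-90
        print(' screw',nm,s0.round(4),'z',np.median(b[:,2]).round(4),'ext',np.ptp(b[:,:2],0).round(4),'slot',m.round(4),a.round(1),len(q),'sd',(w**.5).round(4))
    # case front edge & side
    b=X[(X[:,2]>.066)&(X[:,2]<.074)&(X[:,0]>.44)&(X[:,0]<.57)&(abs(X[:,1]+.04)<.14)]
    # ledge rectangle
    print(' ledge',cv2.minAreaRect((b[:,:2]*1000).astype(np.float32)))
    h=[]
    for (x,y,s) in((.445,-.265,.06),(.509,.019,.03),(.499,-.091,.03)):
        uv=[]
        ctr=(np.array([x,y,.1 if s>.05 else .08])-f['origin'])@att(f); u=ctr[0]/ctr[2]*f['fx']+f['cx'];v=ctr[1]/ctr[2]*f['fy']+f['cy']
        k=int(s*700)+4; u=int(u);v=int(v)
        h.append(cv2.resize(f['img'][max(v-k,0):v+k,max(u-k,0):u+k,::-1],(260,260),interpolation=cv2.INTER_CUBIC))
    ims.append(np.hstack(h))
cv2.imwrite('pics/crops.png',np.vstack(ims))
E
```

```text
w1 griptop 446 0.17557535438874747 ((445.3188171386719, -279.4020080566406), (18.0964298248291, 39.58666229248047), 58.03465270996094)
 collar top z 0.11629163042555787 ((445.3432922363281, -279.443359375), 23.8964786529541)
 prong [ 0.4722 -0.2651] 0.1071 ang -10.33 331 len 0.1645 0.34677058799090915 0.5116813567507957 rms 0.005196519524803755
 prong [ 0.4705 -0.299 ] 0.1069 ang -5.36 561 len 0.1152 0.391774564272148 0.5082830015316222 rms 0.007993683512526602
 screw L [0.5245 0.0128] z 0.0796 ext [0.0664 0.0534] slot [0.5223 0.0135] -51.9 68 sd [0.0035 0.0104]
 screw R [ 0.5131 -0.0988] z 0.0794 ext [0.0678 0.0567] slot [ 0.5098 -0.0969] -59.5 65 sd [0.0039 0.0093]
 ledge ((530.19189453125, -41.07304382324219), (199.8020782470703, 102.4314956665039), 83.48798370361328)
w2 griptop 465 0.17513718818814852 ((445.5546875, -278.7943420410156), (17.689952850341797, 39.86549377441406), 58.86184310913086)
 collar top z 0.11624112931917616 ((445.5535888671875, -278.9425048828125), 23.843189239501953)
 prong [ 0.4753 -0.2982] 0.1064 ang -5.36 525 len 0.1147 0.3926571079669559 0.5082821591173335 rms 0.008079313099500248
 prong [ 0.47   -0.2634] 0.1072 ang -9.7 366 len 0.1652 0.3465167802094182 0.5119034077323688 rms 0.00450934526687884
 screw L [0.5249 0.012 ] z 0.0795 ext [0.0666 0.0543] slot [0.5223 0.013 ] -53.0 70 sd [0.0044 0.0094]
 screw R [ 0.513 -0.098] z 0.0794 ext [0.0677 0.0566] slot [ 0.5077 -0.0952] -41.4 56 sd [0.0032 0.007 ]
 ledge ((527.20703125, -40.55967712402344), (198.92308044433594, 96.38996887207031), 83.43603515625)
```

View pics/crops.png

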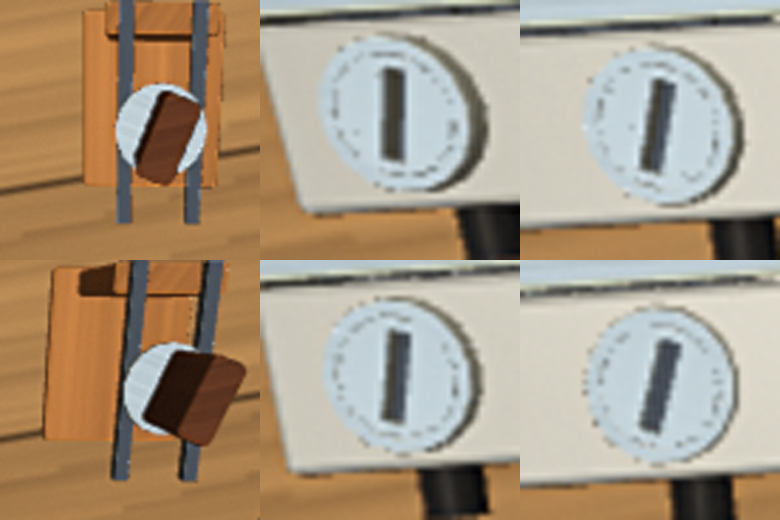

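```bash
cat > fit.py <<'E'
from h import *
def plane(f,mask,z):
    v,u=np.nonzero(mask); d=np.stack([(u-f['cx'])/f['fx'],(v-f['cy'])/f['fy'],np.ones(len(u))],-1)@att(f).T
    o=np.array(f['origin']); return (o+d*((z-o[2])/d[:,2])[:,None])[:,:2]
def pca(q):
    m=q.mean(0); w,v=np.linalg.eigh(np.cov(q.T)); a=np.degrees(np.arctan2(v[1,1],v[0,1])); return m,(a+90)%180-90,w**.5
def screw(f,s0,yawc,z=.0795):
    P=cloud(f); s0=np.array(s0,float); e=np.array([np.cos(np.radians(yawc)),np.sin(np.radians(yawc))])
    for _ in range(6):
        d=P[...,:2]-s0; b=(np.hypot(*np.moveaxis(d,-1,0))<.029)&(P[...,2]>.0765)&(P[...,2]<.084)&(d@e<.0265)
        q=plane(f,b,.08); c=(q.max(0)+q.min(0))/2; s0=c
    g=f['img'].mean(-1); full=np.ones(g.shape,bool); pts=plane(f,full,z).reshape(*g.shape,2)
    disc=np.hypot(*np.moveaxis(pts-s0,-1,0))<.0155
    m,a,sd=pca(pts[disc&(g<130)])
    return s0,np.ptp(q,0),m,a,sd*3.46
E
python3 - <<'E'
from fit import *
for n in('w1','w2'):
    f=load(n);P=cloud(f);X=P.reshape(-1,3)
    for nm,s0 in(('L',(.511,.013)),('R',(.499,-.097))):
        s=screw(f,s0,-6.5); print(n,nm,*[np.round(k,4) for k in s])
    yc=np.radians(-9.); k=np.array([.4454,-.2791]); d=(X[:,:2]-k)@np.array([[np.cos(yc),-np.sin(yc)],[np.sin(yc),np.cos(yc)]])
    for s in(1,-1):
        m=(X[:,2]>.107)&(X[:,2]<.1125)&(abs(d[:,1]-s*19)*1>0)&(abs(d[:,0])>.027)&(d[:,0]<.055)&(d[:,0]>-.055)&(abs(d[:,1]-s*.018)<.012)
        q=X[m]; mm,a,sd=pca(q[:,:2]); lat=d[m]
        print(' prong',s,mm.round(4),a.round(2),'lateral',lat[:,1].mean().round(4),(lat[:,1].max()+lat[:,1].min())/2,np.ptp(lat[:,1]),'z',np.median(q[:,2]).round(4),len(q))
    m=(X[:,2]>.098)&(X[:,2]<.1125)&(abs(d[:,1])<.03)&(d[:,0]>-.08)&(d[:,0]<.08); print(' prong x ext rel key',d[m][:,0].min(),d[m][:,0].max())
E
```

```text
w1 L [0.514  0.0153] [0.0455 0.0473] [0.514  0.0171] -23.1081 [0.0068 0.0279]
w1 R [ 0.5018 -0.0936] [0.0452 0.0465] [ 0.5025 -0.0926] -25.9381 [0.0067 0.0275]
 prong 1 [ 0.4554 -0.2617] -10.31 lateral 0.0188 0.01900785426933356 0.007975187969297389 z 0.1103 175
 prong -1 [ 0.4487 -0.2992] -10.11 lateral -0.0193 -0.019233340215241545 0.009883351959023177 z 0.1102 195
 prong x ext rel key -0.05110655784052379 0.06353892338956815
w2 L [0.5145 0.0162] [0.0456 0.0456] [0.515  0.0168] -20.8233 [0.0068 0.0273]
w2 R [ 0.5019 -0.0928] [0.0453 0.0456] [ 0.5026 -0.0929] -25.6198 [0.0068 0.0277]
 prong 1 [ 0.4571 -0.2616] -10.14 lateral 0.0191 0.019083183373880815 0.00980939991658803 z 0.1101 194
 prong -1 [ 0.4536 -0.2993] -10.17 lateral -0.0187 -0.01911517345159278 0.009929036959909737 z 0.1102 199
 prong x ext rel key -0.05102077831604949 0.06401745282601363
```

```bash
python3 - <<'E'
from h import *
to(0.4454,-0.2791,0.23,-31.5)
E
```

```text
shift [0.0396 0.1375 0.149 ] turn 21.52
```

Call:
{"op": "send_rows", "data": {
  "targets": [
    [[0.01, 0.035, 0.03, 7, 0.05], [0.02, 0.07, 0.06, 14, 0.05], [0.03, 0.1, 0.09, 21.5, 0.05], [0.0396, 0.1375, 0.12, 21.5, 0.05], [0.0396, 0.1375, 0.149, 21.5, 0.05]]
  ]
}}

```text
t: 2.25
eef_pos: [0.4441, -0.2837, 0.2273]
orientation: [179.9, 0.1, -31.9]
force: [0.4, 0.6, -1.3]
grip_width: 0.0497
grip_force: 0.0
```

Call:
{"op": "send_rows", "data": {
  "targets": [
    [[0, 0, 0, 0, 0.05], [0, 0, 0, 0, 0.05]]
  ]
}}

```text
t: 2.45
eef_pos: [0.445, -0.2789, 0.23]
orientation: [180.0, 0.1, -31.5]
force: [-0.9, 0.0, 0.9]
grip_width: 0.05
grip_force: 0.0
```

```bash
python3 - <<'E'
from h import *
f=grab('wrist','w3'); s=r.sense(); print(s['eef_pos'],s['orientation'])
X=cloud(f).reshape(-1,3); d=np.hypot(X[:,0]-.445,X[:,1]+.279)
g=X[(d<.04)&(X[:,2]>.168)&(X[:,2]<.185)]
print(len(g),g[:,2].mean(),cv2.minAreaRect((g[:,:2]*1000).astype(np.float32)))
to(0.4454,-0.2791,0.13,-31.5)
E
```

```text
[ 0.44579615 -0.27878595  0.23176958] [ 1.79976916e+02 -1.20162152e-01 -3.14743147e+01]
1045 0.175566696393446 ((445.614013671875, -280.1605224609375), (17.38482093811035, 39.351558685302734), 58.148441314697266)
shift [-0.0004  0.0004  0.1018] turn 0.03
```

Call:
{"op": "send_rows", "data": {
  "targets": [
    [[0, 0.0007, 0.04, 0.3, 0.045], [0, 0.0007, 0.08, 0.3, 0.045], [0, 0.0007, 0.1, 0.3, 0.045], [0, 0.0007, 0.1, 0.3, 0.045], [0, 0.0007, 0.1, 0.3, 0.045]]
  ]
}}

```text
t: 3.0
eef_pos: [0.4466, -0.279, 0.1329]
orientation: [180.0, -0.2, -31.7]
force: [-0.5, -0.3, 1.3]
grip_width: 0.0452
grip_force: 0.0
```

Call:
{"op": "send_rows", "data": {
  "targets": [
    [[0, 0, 0, 0, 0.0], [0, 0, 0, 0, 0.0], [0, 0, 0, 0, 0.0], [0, 0, 0, 0, 0.0], [0, 0, 0, 0, 0.0]]
  ]
}}

```text
t: 3.5
eef_pos: [0.4466, -0.2796, 0.1333]
orientation: [179.9, -0.3, -31.7]
force: [-0.9, -0.4, 6.9]
grip_width: 0.0177
grip_force: 58.7
```

Call:
{"op": "send_rows", "data": {
  "targets": [
    [[0, 0, -0.01, 0, 0.0], [0, 0, -0.04, 0, 0.0], [0, 0, -0.07, 0, 0.0], [0, 0, -0.1, 0, 0.0], [0, 0, -0.1, 0, 0.0]]
  ]
}}

```text
t: 4.0
eef_pos: [0.4472, -0.2796, 0.2358]
orientation: [179.9, -0.6, -31.7]
force: [1.5, -1.0, -1.2]
grip_width: 0.0175
grip_force: 58.9
```

```bash
python3 - <<'E'
from h import *
f=grab('wrist','w4'); s=r.sense(); print(s['eef_pos'],s['orientation'],s['grip_width'],s['force'])
M=R.from_euler('xyz',s['orientation'],degrees=True).as_matrix()
T=(cloud(f).reshape(-1,3)-s['eef_pos'])@M
m=(np.hypot(T[:,0],T[:,1])<.035)&(T[:,2]>.008)&(T[:,2]<.03)
g=T[m]; print(len(g),np.median(g[:,2]),g.min(0),g.max(0))
c=g[abs(g[:,2]-np.median(g[:,2]))<.003]; print(cv2.minEnclosingCircle((c[:,:2]*1000).astype(np.float32)))
w=T[(np.hypot(T[:,0],T[:,1])<.03)&(T[:,2]>-.06)&(T[:,2]<.0)&(abs(T[:,1])<.0085)];print('grip top',w.min(0),w.max(0))
to(0.5024,-0.093,0.233,-25.8)
cv2.imwrite('pics/w4b.png',cv2.resize(f['img'][170:384,130:380,::-1],(750,600),interpolation=cv2.INTER_CUBIC))
E
```

```text
[ 0.44632002 -0.27898011  0.23277929] [179.97321448  -0.30133631 -31.70028765] 0.017332789419253886 [-0.25396587 -0.59432473 -2.24961685]
1341 0.01397512828856628 [-0.00390267 -0.02446985  0.00805754] [0.02383393 0.02259694 0.0201733 ]
((0.6141929626464844, -0.8892136216163635), 23.6065616607666)
grip top [-0.01932792 -0.00849814 -0.04773062] [ 2.03936094e-02  8.48548503e-03 -1.91919458e-05]
shift [-0.05   -0.1877 -0.0006] turn -5.9
```

View pics/w4b.png

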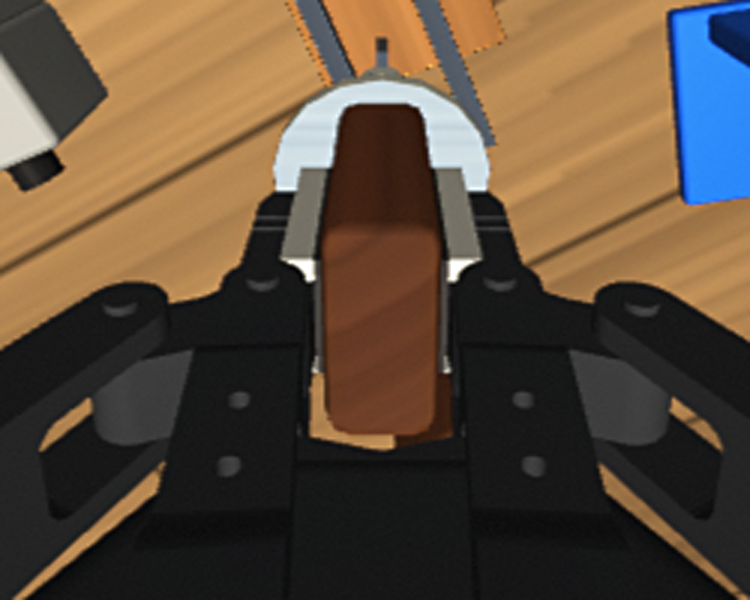

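Call:
{"op": "send_rows", "data": {
  "targets": [
    [[-0.0126, -0.046, 0, -3, 0.0], [-0.025, -0.092, 0, -6, 0.0], [-0.038, -0.138, 0, -5.9, 0.0], [-0.0505, -0.1876, 0, -5.9, 0.0], [-0.0505, -0.1876, 0.03, -5.9, 0.0]]
  ]
}}

```text
t: 4.55
eef_pos: [0.5038, -0.0867, 0.2022]
orientation: [-179.7, -0.3, -25.3]
force: [0.4, -1.5, -2.8]
grip_width: 0.0173
grip_force: 59.9
```

Call:
{"op": "send_rows", "data": {
  "targets": [
    [[0, 0, 0.015, 0, 0.0], [0, 0, 0.015, 0, 0.0]]
  ]
}}

```text
t: 4.75
eef_pos: [0.4981, -0.0916, 0.1799]
orientation: [179.9, 0.6, -25.8]
force: [-1.0, -0.9, -2.6]
grip_width: 0.0174
grip_force: 59.8
```

```bash
python3 - <<'E'
from fit import *
f=grab('wrist','w5'); s=r.sense(); print(s['eef_pos'],s['orientation'],s['force'])
print(*[np.round(k,4) for k in screw(f,(.5146,.0166),-6.4)])
to(.5018,-.0931,.162,-25.8)
crop('w5',150,60,400,260,3,'w5b')
E
```

```text
[ 0.49916722 -0.09246453  0.18217201] [179.91633843   0.36449913 -25.87168664] [-0.33020819 -0.38103947 -2.15154421]
[0.5147 0.0152] [0.0459 0.0471] [0.5145 0.0166] -21.2906 [0.0068 0.0275]
shift [ 0.0028 -0.0006  0.0202] turn -0.07
```

View pics/w5b.png

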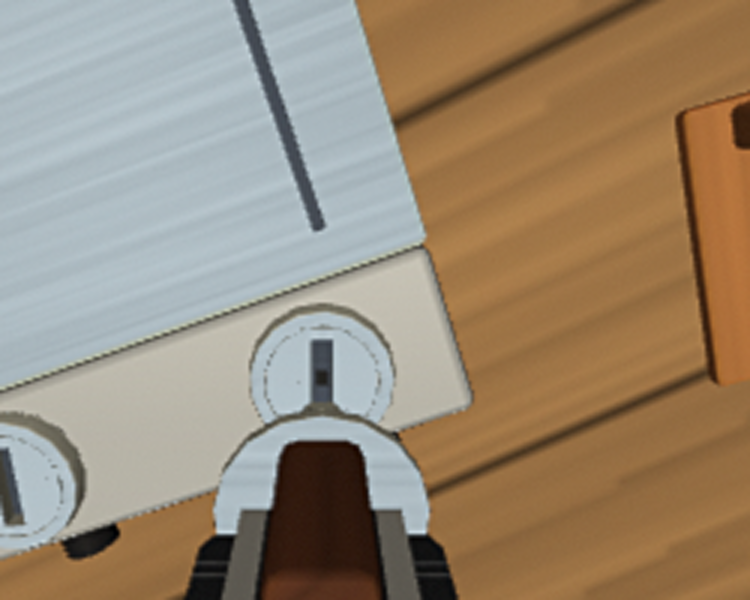

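Call:
{"op": "send_rows", "data": {
  "targets": [
    [[0, 0, 0, 0, 0.0], [0, 0, 0, 0, 0.0], [0, 0, 0, 0, 0.0]]
  ]
}}

```text
t: 5.1
eef_pos: [0.5015, -0.0931, 0.1864]
orientation: [-180.0, -0.1, -25.9]
force: [0.1, -0.2, -2.8]
grip_width: 0.0171
grip_force: 59.9
```

```bash
python3 - <<'E'
from fit import *
s=r.sense(); print(s['eef_pos'],s['orientation'],s['force'])
to(.5018,-.0931,.162,-25.8)
E
```

```text
[ 0.50148974 -0.09314857  0.18643693] [-1.79982381e+02 -1.30261939e-01 -2.58891748e+01] [ 0.07747667 -0.17985768 -2.83514972]
shift [ 0.0002 -0.0002  0.0244] turn -0.09
```

Call:
{"op": "send_rows", "data": {
  "targets": [
    [[0, 0, 0.008, 0, 0.0], [0, 0, 0.013, 0, 0.0], [0, 0, 0.017, 0, 0.0], [0, 0, 0.019, 0, 0.0], [0, 0, 0.019, 0, 0.0]]
  ]
}}

```text
t: 5.6
eef_pos: [0.5012, -0.0924, 0.166]
orientation: [180.0, -0.0, -25.8]
force: [1.1, -0.6, -3.6]
grip_width: 0.0174
grip_force: 60.1
```

Call:
{"op": "send_rows", "data": {
  "targets": [
    [[0, 0, 0.002, -5, 0.0], [0, 0, 0.002, -13, 0.0], [0, 0, 0.002, -21, 0.0], [0, 0, 0.002, -29, 0.0], [0, 0, 0.002, -37, 0.0]]
  ]
}}

```text
t: 6.1
eef_pos: [0.5012, -0.0928, 0.1657]
orientation: [179.9, -0.0, 11.5]
force: [-0.7, -1.3, 2.5]
grip_width: 0.0173
grip_force: 60.6
```

Call:
{"op": "send_rows", "data": {
  "targets": [
    [[0, 0, 0, -8, 0.0], [0, 0, 0, -16, 0.0], [0, 0, 0, -24, 0.0], [0, 0, 0, -32, 0.0], [0, 0, 0, -37, 0.0]]
  ]
}}

```text
t: 6.6
eef_pos: [0.5009, -0.0928, 0.1657]
orientation: [179.9, 0.1, 48.4]
force: [-0.8, -1.2, 3.3]
grip_width: 0.0176
grip_force: 60.7
```

Call:
{"op": "send_rows", "data": {
  "targets": [
    [[0, 0, 0, -8, 0.0], [0, 0, 0, -16, 0.0], [0, 0, 0, -24, 0.0], [0, 0, 0, -30, 0.0], [0, 0, 0, -30, 0.0]]
  ]
}}

```text
t: 7.1
eef_pos: [0.5008, -0.0929, 0.1656]
orientation: [180.0, 0.1, 78.2]
force: [-2.4, -1.1, 5.9]
grip_width: 0.0171
grip_force: 60.9
```

```bash
python3 - <<'E'
from fit import *
s=r.sense(); print(s['eef_pos'],s['orientation'],s['moment'],s['joint_pos'])
E
```

```text
[ 0.50083419 -0.09289226  0.16564803] [1.79962669e+02 1.04120516e-01 7.81573246e+01] [-0.41215966  0.61753029 -0.07690399] [-16.82273786   1.07521527  90.11656123  -0.10051021  88.7619965
  -4.9779653 ]
```

Call:
{"op": "send_rows", "data": {
  "targets": [
    [[0, 0, -0.005, 1, 0.0], [0, 0, -0.015, 1, 0.0], [0, 0, -0.03, 1, 0.0], [-0.01, -0.02, -0.04, 8, 0.0], [-0.02, -0.03, -0.04, 16, 0.0]]
  ]
}}

```text
t: 7.6
eef_pos: [0.4678, -0.1054, 0.2073]
orientation: [179.8, -0.1, 61.9]
force: [0.6, 0.3, -1.4]
grip_width: 0.0173
grip_force: 60.2
```

```bash
python3 - <<'E'
from fit import *
s=r.sense(); print(s['eef_pos'],s['orientation'],s['grip_width'],s['force'])
to(.514,.0165,.195,-21.3)
E
```

```text
[ 0.4677704  -0.10543516  0.20727181] [ 1.79817092e+02 -5.75983097e-02  6.19149057e+01] 0.017259089502899828 [ 0.62859457  0.25951881 -1.36957439]
shift [ 0.1293 -0.0167  0.0123] turn 83.21
```

Call:
{"op": "send_rows", "data": {
  "targets": [
    [[0.025, 0, 0, 8.4, 0.0], [0.05, 0, 0, 16.8, 0.0], [0.075, -0.005, 0, 25, 0.0], [0.1, -0.01, 0, 33.5, 0.0], [0.1293, -0.0167, 0, 42, 0.0]]
  ]
}}

```text
t: 8.1
eef_pos: [0.5134, 0.0174, 0.2053]
orientation: [-180.0, -0.0, 19.8]
force: [1.3, -0.2, -2.4]
grip_width: 0.0176
grip_force: 60.2
```

Call:
{"op": "send_rows", "data": {
  "targets": [
    [[0, 0, 0, 8.4, 0.0], [0, 0, 0, 16.8, 0.0], [0, 0, 0.002, 25.2, 0.0], [0, 0, 0.006, 33.6, 0.0], [0, 0, 0.01, 41.2, 0.0]]
  ]
}}

```text
t: 8.6
eef_pos: [0.5132, 0.017, 0.1953]
orientation: [-180.0, -0.0, -21.3]
force: [-0.2, -1.5, -2.7]
grip_width: 0.0172
grip_force: 60.3
```

Call:
{"op": "send_rows", "data": {
  "targets": [
    [[0, 0, 0, 0, 0.0], [0, 0, 0, 0, 0.0], [0, 0, 0, 0, 0.0], [0, 0, 0, 0, 0.0]]
  ]
}}

```text
t: 9.0
eef_pos: [0.5132, 0.0165, 0.1947]
orientation: [-180.0, -0.0, -20.9]
force: [-0.2, 0.1, -2.9]
grip_width: 0.0172
grip_force: 60.2
```

```bash
python3 - <<'E'
from fit import *
f=grab('wrist','w6'); s=r.sense(); print(s['eef_pos'],s['orientation'],s['grip_width'],s['force'])
print(*[np.round(k,4) for k in screw(f,(.5024,-.093),-6.4)])
M=R.from_euler('xyz',s['orientation'],degrees=True).as_matrix()
T=(cloud(f).reshape(-1,3)-s['eef_pos'])@M
g=T[(np.hypot(T[:,0],T[:,1])<.035)&(T[:,2]>.011)&(T[:,2]<.017+.006)]
for k in(.014,.017):
    c=g[abs(g[:,2]-k)<.002]
    if len(c)>10: print(k,len(c),np.median(c[:,2]),cv2.minEnclosingCircle((c[:,:2]*1000).astype(np.float32)))
w=T[(np.hypot(T[:,0],T[:,1])<.03)&(T[:,2]>-.06)&(T[:,2]<-.038)];print('grip top',cv2.minAreaRect((w[:,:2]*1000).astype(np.float32)))
to(.514,.0165,.1655,-21.3)
crop('w6',150,60,400,260,3,'w6b')
E
```

```text
[0.51321616 0.01652147 0.19457562] [-1.79991141e+02 -2.64932703e-02 -2.09616601e+01] 0.017215046119709657 [ 0.00457711  0.5214897  -2.70364109]
[ 0.5026 -0.0918] [0.046 0.046] [ 0.5013 -0.0929] 68.5671 [0.0068 0.0278]
0.014 71 0.015768582919789866 ((1.3736801147460938, -0.2659778594970703), 22.075557708740234)
0.017 1228 0.016994699085017752 ((-0.5527727603912354, -0.9138281941413879), 23.64629364013672)
grip top ((0.21501827239990234, 0.2628364562988281), (59.25208282470703, 40.30959701538086), 68.39511108398438)
shift [ 0.0007 -0.0003  0.0291] turn 0.34
```

View pics/w6b.png

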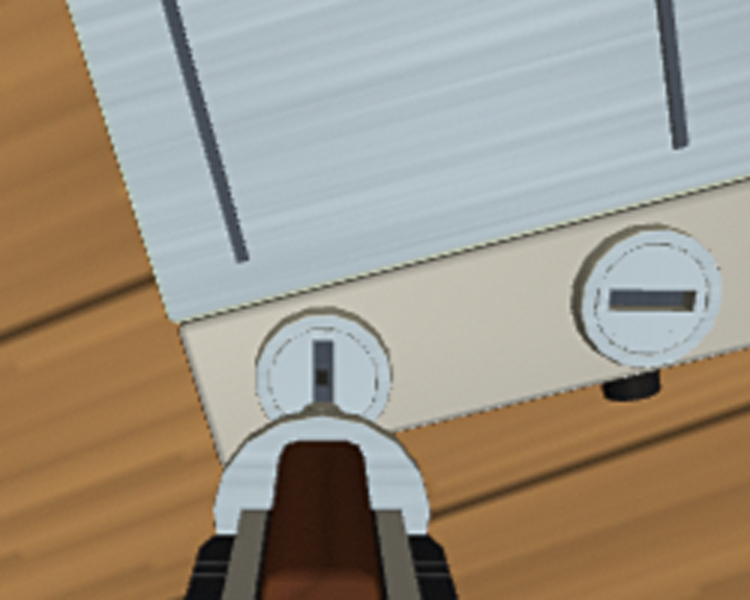

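Call:
{"op": "send_rows", "data": {
  "targets": [
    [[0.001, -0.0003, 0.012, 0, 0.0], [0.001, -0.0003, 0.02, 0, 0.0], [0.001, -0.0003, 0.026, 0, 0.0], [0.001, -0.0003, 0.028, 0, 0.0], [0.001, -0.0003, 0.029, 0, 0.0]]
  ]
}}

```text
t: 9.55
eef_pos: [0.514, 0.0163, 0.1658]
orientation: [180.0, -0.0, -21.0]
force: [-2.2, -0.6, 5.1]
grip_width: 0.0173
grip_force: 61.2
```

Seated (z 0.166, same as the right one). Turning anticlockwise.

Call:
{"op": "send_rows", "data": {
  "targets": [
    [[0, 0, 0, -5, 0.0], [0, 0, 0, -13, 0.0], [0, 0, 0, -21, 0.0], [0, 0, 0, -29, 0.0], [0, 0, 0, -37, 0.0]]
  ]
}}

```text
t: 10.05
eef_pos: [0.5139, 0.0163, 0.1658]
orientation: [180.0, 0.0, 16.3]
force: [-1.1, -0.9, 2.3]
grip_width: 0.0172
grip_force: 60.8
```

Call:
{"op": "send_rows", "data": {
  "targets": [
    [[0, 0, 0, -8, 0.0], [0, 0, 0, -16, 0.0], [0, 0, 0, -24, 0.0], [0, 0, 0, -32, 0.0], [0, 0, 0, -37, 0.0]]
  ]
}}

```text
t: 10.55
eef_pos: [0.5137, 0.0162, 0.1658]
orientation: [-180.0, 0.0, 53.2]
force: [-1.9, -0.2, 1.4]
grip_width: 0.0172
grip_force: 60.8
```

Call:
{"op": "send_rows", "data": {
  "targets": [
    [[0, 0, 0, -8, 0.0], [0, 0, 0, -16, 0.0], [0, 0, 0, -24, 0.0], [0, 0, 0, -24, 0.0], [0, 0, 0, -24, 0.0]]
  ]
}}

```text
t: 11.05
eef_pos: [0.5137, 0.0162, 0.1657]
orientation: [-180.0, 0.0, 76.8]
force: [-3.2, -1.0, 3.7]
grip_width: 0.0173
grip_force: 61.0
```

```bash
python3 - <<'E'
from fit import *
f=grab('top','t2'); s=r.sense(); print(s['eef_pos'],s['orientation'],s['grip_width'],s['force'])
X=cloud(f)
for p in((.6,-.047),(.57,-.04),(.55,-.07)):
    m=np.hypot(X[...,0]-p[0],X[...,1]-p[1])<.008; print(p,np.median(X[m][:,2]))
E
```

```text
[0.5137134  0.01623414 0.16567848] [-1.79963308e+02  4.02433312e-02  7.68546526e+01] 0.01732893770253091 [-4.05054338 -1.166113    4.40152399]
(0.6, -0.047) nan
(0.57, -0.04) nan
(0.55, -0.07) 0.12210221867286242
  return _methods._mean(a, axis=axis, dtype=dtype,
  ret = ret.dtype.type(ret / rcount)
```

Call:
{"op": "send_rows", "data": {
  "targets": [
    [[0, 0, -0.005, 1, 0.0], [0, 0, -0.03, 1, 0.0], [0, 0, -0.06, 1, 0.0], [0, 0, -0.085, 8, 0.0], [0, 0, -0.085, 16, 0.0]]
  ]
}}

```text
t: 11.6
eef_pos: [0.5167, 0.0166, 0.2548]
orientation: [179.5, -0.3, 60.6]
force: [0.5, 0.5, -1.2]
grip_width: 0.0177
grip_force: 60.4
```

```bash
python3 - <<'E'
from fit import *
s=r.sense(); print(s['eef_pos'],s['orientation'])
to(.4455,-.2795,.25,-10)
E
```

```text
[0.51674154 0.01663103 0.25484887] [179.4943973   -0.28596558  60.60265285]
shift [-0.293   0.0833  0.0041] turn 70.6
```

Call:
{"op": "send_rows", "data": {
  "targets": [
    [[-0.04, 0.0115, 0, 8.4, 0.0], [-0.08, 0.023, 0, 16.8, 0.0], [-0.12, 0.034, 0, 25.2, 0.0], [-0.16, 0.0455, 0, 33.6, 0.0], [-0.2, 0.057, 0, 42, 0.0]]
  ]
}}

```text
t: 12.1
eef_pos: [0.4671, -0.1875, 0.2498]
orientation: [180.0, -0.1, 18.6]
force: [1.2, 0.1, -2.5]
grip_width: 0.0175
grip_force: 60.3
```

```bash
python3 - <<'E'
from fit import *
s=r.sense(); print(s['eef_pos'],s['orientation'])
to(.4455,-.2795,.25,-10)
E
```

```text
[ 0.4671369  -0.1874688   0.24981146] [ 1.79977566e+02 -9.08295593e-02  1.85834754e+01]
shift [-0.0498  0.0803 -0.0002] turn 28.58
```

Call:
{"op": "send_rows", "data": {
  "targets": [
    [[-0.02, 0.03, 0, 8.4, 0.0], [-0.035, 0.06, 0, 16.8, 0.0], [-0.0498, 0.0803, 0, 25.2, 0.0], [-0.0498, 0.0803, 0, 28.6, 0.0], [-0.0498, 0.0803, 0, 28.6, 0.0]]
  ]
}}

```text
t: 12.6
eef_pos: [0.4462, -0.2791, 0.2494]
orientation: [-180.0, -0.0, -9.8]
force: [-0.5, -0.2, -2.7]
grip_width: 0.0169
grip_force: 60.3
```

Call:
{"op": "send_rows", "data": {
  "targets": [
    [[0, 0, 0, 0, 0.0], [0, 0, 0, 0, 0.0]]
  ]
}}

```text
t: 12.8
eef_pos: [0.4465, -0.2777, 0.2501]
orientation: [-180.0, -0.0, -9.5]
force: [0.5, 0.5, -1.8]
grip_width: 0.0172
grip_force: 60.3
```

```bash
python3 - <<'E'
from fit import *
s=r.sense(); print(s['eef_pos'],s['orientation'])
to(.4455,-.2795,.1345,-10)
E
```

```text
[ 0.44646656 -0.27771478  0.25008333] [-1.79992876e+02 -2.33335731e-02 -9.52163698e+00]
shift [-0.0007  0.0019  0.1156] turn 0.48
```

Call:
{"op": "send_rows", "data": {
  "targets": [
    [[-0.0007, 0.0015, 0.03, 0.4, 0.0], [-0.0007, 0.0015, 0.06, 0.4, 0.0], [-0.0007, 0.0015, 0.09, 0.4, 0.0], [-0.0007, 0.0015, 0.108, 0.4, 0.0], [-0.0007, 0.0015, 0.113, 0.4, 0.0]]
  ]
}}

```text
t: 13.3
eef_pos: [0.444, -0.2779, 0.1342]
orientation: [-179.8, 0.3, -9.9]
force: [-0.0, 0.4, -2.9]
grip_width: 0.017
grip_force: 60.1
```

Call:
{"op": "send_rows", "data": {
  "targets": [
    [[0, 0, 0.001, 0, 0.0], [0, 0, 0.003, 0, 0.0], [0, 0, 0.003, 0, 0.0], [0, 0, 0.003, 0, 0.0]]
  ]
}}

```text
t: 13.7
eef_pos: [0.4457, -0.2801, 0.1355]
orientation: [179.9, -0.1, -10.0]
force: [-0.7, 0.1, -2.4]
grip_width: 0.017
grip_force: 60.1
```

Call:
{"op": "send_rows", "data": {
  "targets": [
    [[0, 0, 0.001, 0, 0.0], [0, 0, 0.002, 0, 0.0], [0, 0, 0.0025, 0, 0.0], [0, 0, 0.0025, 0, 0.0]]
  ]
}}

```text
t: 14.1
eef_pos: [0.4454, -0.28, 0.1333]
orientation: [179.9, -0.1, -10.0]
force: [-2.1, 0.3, 5.7]
grip_width: 0.0176
grip_force: 61.4
```

Contact with the prongs; release gently, then withdraw.

Call:
{"op": "send_rows", "data": {
  "targets": [
    [[0, 0, 0, 0, 0.022], [0, 0, 0, 0, 0.03], [0, 0, 0, 0, 0.045], [0, 0, 0, 0, 0.05], [0, 0, 0, 0, 0.05]]
  ]
}}

```text
t: 14.6
eef_pos: [0.4451, -0.2796, 0.1314]
orientation: [-180.0, 0.0, -10.0]
force: [-0.5, 0.9, 0.3]
grip_width: 0.0504
grip_force: 0.0
```

Call:
{"op": "send_rows", "data": {
  "targets": [
    [[0, 0, -0.02, 0, 0.05], [0, 0, -0.05, 0, 0.05], [0, 0, -0.09, 0, 0.05], [0, 0, -0.13, 0, 0.05], [0, 0, -0.15, 0, 0.05]]
  ]
}}

```text
t: 15.1
eef_pos: [0.446, -0.2803, 0.2862]
orientation: [179.8, -0.3, -10.0]
force: [-0.7, -0.8, 0.6]
grip_width: 0.05
grip_force: 0.0
```

Call:
{"op": "send_rows", "data": {
  "targets": [
    [[0, 0, -0.02, 0, 0.05], [0, 0, -0.02, 0, 0.05], [0, 0, -0.02, 0, 0.05], [0, 0, -0.02, 0, 0.05], [0, 0, -0.02, 0, 0.05]]
  ]
}}

```text
t: 15.6
eef_pos: [0.4447, -0.2793, 0.2998]
orientation: [-179.9, 0.2, -10.0]
force: [0.3, -0.0, -1.1]
grip_width: 0.0496
grip_force: 0.0
```

```bash
python3 - <<'E'
from fit import *
f=grab('wrist','w7'); s=r.sense(); print(s['t'],s['eef_pos'],s['force'])
X=cloud(f).reshape(-1,3); d=np.hypot(X[:,0]-.445,X[:,1]+.279)
for a,b in((.168,.185),(.113,.125)):
    g=X[(d<.04)&(X[:,2]>a)&(X[:,2]<b)]; print(len(g),np.median(g[:,2]),g[:,2].std(),cv2.minAreaRect((g[:,:2]*1000).astype(np.float32)),cv2.minEnclosingCircle((g[:,:2]*1000).astype(np.float32)))
m=np.hypot(X[:,0]-.56,X[:,1]+.045)<.02; print('lid',np.median(X[m][:,2]),m.sum())
cv2.imwrite('pics/w7b.png',cv2.resize(f['img'][:,:,::-1],(800,600)))
E
```

```text
15.65 [ 0.44475341 -0.27932242  0.30005697] [-0.7035548   0.34484394  0.10723803]
620 0.17584257478874687 0.0014304409056579584 ((445.4892272949219, -279.0563659667969), (17.674861907958984, 38.5359992980957), 79.56099700927734) ((445.08416748046875, -279.4671325683594), 20.096073150634766)
583 0.11621694138517408 0.0009604219247261245 ((446.6646423339844, -279.5283508300781), (46.39684295654297, 43.47633743286133), 78.11430358886719) ((444.94671630859375, -278.7774353027344), 23.886085510253906)
lid 0.11975074079196996 946
```

View pics/w7b.png

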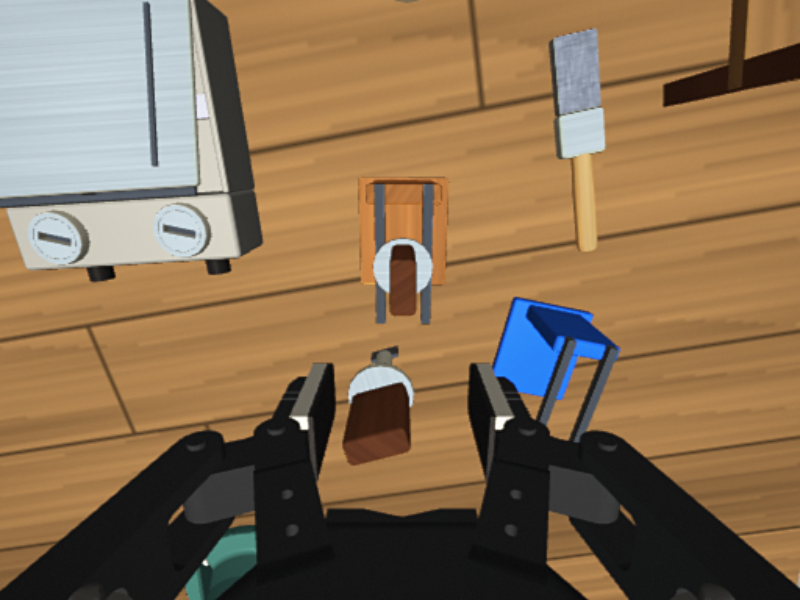

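The picture shows the key hanging upright on the prongs at (403,270), the lid raised, and nothing touching the gripper.

```bash
python3 -c "
from plant import r
print(r.job_done())"
```

```text
the job is handed in; nothing more can be done
None
```

I undid both screws with the key, the lid sprang up, the key hangs upright on the two prongs again with the gripper clear, and I handed the job in at about 16 s; no verdict was shown.

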